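Square up a sample disc in its alignment jig

ROBOT

A 6-joint arm with a two-finger parallel gripper is mounted at the origin on a cart in front of the work surface, level with it; the furniture and walls round the work are solid. World frame = base frame: x ahead of the robot, y to its left, z up, the work surface at z = 0. Lengths are in m, angles in rad, forces in N, time in s.
With the tool pointing down it reaches from about 0.375 to 0.975 m from the base axis. Payload 3.8 kg.
Tool frame: the origin (TCP) lies at the very end of the fingers, on their centre line; the grasp point (between the pads) lies bot.hold_point_z behind it (bot.hold_point_z is the distance from the TCP to the grasp point, in m); z points along the fingers, y is the line along which they close (so a half turn about z gives the same grasp; the last joint's range is limited). The gripper opens to 85 mm and grips with 20 to 120 N. Pads are 22 mm wide; open, the fingers measure 114 mm over their backs; the gripper's body (76 mm by 85 mm) begins 54 mm behind the grasp point. The pads swing forward as they close: fully open they stand 13 mm farther back than shut.
Start: joints at [-1.222, 0.264, 1.604, -0, 1.274, -0.037], TCP at [0.254, -0.625, 0.231] pointing down, gripper open.
Joint ranges: [-2.63, 2.63], [-0.94, 2.18], [0.31, 2.57], [-1.31, 4.45], [0, 2.66], [-2.55, 2.55]. Speed limits (rad/s): [2.57, 2.57, 3.14, 3.14, 3.14, 3.14].

INTERFACE

Orientations are given as a rotation vector (axis times angle).
In Python, from workcell import bot gives the robot as it stands.
- The arm moves only by the tool shift_gripper, called after ">>>" by a JSON object that holds its "name" and its "arguments". Schema: {"type":"object","properties":{"motion":{"type":"array","items":{"type":"array","prefixItems":[{"type":"array","items":{"type":"number"},"minItems":3,"maxItems":3},{"type":"number"}],"minItems":2,"maxItems":2},"minItems":1,"maxItems":5},"jaw":{"type":"number"},"force":{"type":"number"},"only":{"type":"string"},"quiet":{"type":"boolean"},"lines":{"type":"string"}},"required":["motion"],"additionalProperties":false}. motion is a list of rows, 1 to 5 of them, each written [[dx, dy, dz], turn]: dx, dy, dz in shares of the most that a row can go, 1 being 62.5 mm, then a turn about the tool's z in parts of the range, where 1.0 means 2 pi rad; each row shifts and turns the commanded pose from where the row before left it, along the tool's axes as they then stand; what a row does not reach is not made up. A row lasts 1/8 s, in which the tool goes at most 0.0625 m and 0.188 rad, less where a joint would pass 70% of its speed; a pose out of reach is approached as far as the arm can. jaw is the opening from 0.0 (shut) to 1.0 (fully open), set as the call begins (left out keeps the last). The fingers move at their own pace and stop on an object; force is the grip in N (left out, the last holds). Time passes only in rows, so rows that do not move let the fingers close. The tool returns the time, the measured TCP pose, the force, the opening and the grip force at its end. only (a regular expression) keeps the lines of the reply that match it, lines (a string "A,B") keeps lines A to B, and quiet returns only ok. Shift and turn numbers lie between -1 and 1, and a call with a number outside is refused. Input that does not fit is refused with a message, and nothing moves.
- bot.read_state(): the state, without advancing time (a new reading comes with each control period).
- bot.read_camera(name): name is "side" or "top"; returns the picture (420x560x3 uint8, red, green, blue); there is no depth.
- bot.camera_info(name): a dict with "intrinsics" (3x3 intrinsics, pixels), "extrinsics" (4x4, takes a point from camera to world coordinates). Camera axes: x right, y down, z forward; pixel columns grow to the right and rows downward; lengths in m; the calibration is good to about 2 mm. A picture is of the moment at which its call begins. camera_info takes no time and is no camera call.
- bot.finish_job(): hands the job in; it is judged then, once.
The state is a dict: "time": time; "q": joint angles; "joint_vel": joint speeds; "joint_torque": joint torques, N m; "tool_pos": TCP position; "tcp_rot": TCP orientation; "wrist_force": force on the tool from outside, world axes, zero at the start; "torque": the same for the moment, N m; "width": opening from 0.0 (shut) to 1.0 (fully open); "grip_force": force on a finger pad.
Only numpy, scipy, OpenCV 4.12 (cv2) and the standard library are available. Lean on these libraries where they do the work, as an engineer would, in place of code of your own. Each camera call takes 0.05 s, during which the arm holds its last target. There are 200 camera calls.

TASK

Turn the white sample disc round in its jig with a fingertip (the blue peg is there to push it by) until its flat edge faces the steel alignment bar squarely. Then slide the bar up (it has an orange tab) until it lies flush along the whole flat. Leave the disc seated in its nest and the things round the jig where they are.

Things in the scene. Friction and masses are not known exactly. Their poses are not given: they have to be found in the camera images.
- jig: fixed alignment jig: grey plate 210 x 170 x 12 mm (x = -80 to 130, y = -85 to 85 mm in its frame) with a round black nest, 100 mm across, in which the disc turns. Origin: on the nest's axis, level with the worktop; z up; +x points from the nest's axis to the bar. Nothing on it but the tab and the peg stands higher than 41 mm above the worktop
- disc: loose white disc, 120 mm across, 8 mm thick, 0.22 kg, with coloured spots and a red stripe along its flat edge. Origin: centre of the underside; z up; +x points square to the flat. A hub pin under it sits in the nest with 1 mm play: the disc only turns, either way without limit, under a push of 1 N or so, and stays where it is left. Seated, its top is 30 mm above the worktop
- disc_peg (a point): middle of the top of the blue finger peg on the disc, across from the flat: 16 mm thick, upright, 44 mm from the disc's centre (on the disc's -x side), rising 24 mm above the disc's top, to 54 mm above the worktop
- disc_flat (a point): middle of the disc's flat edge, on the disc's +x side, 48 mm from the centre; the flat is 72 mm long; axes as the disc's. It is square to the bar when the disc's +x points as the jig's +x does
- bar (a joint): travel of the alignment bar in m along two guide rods: 0 = fully back (front face 88 mm from the nest's axis), growing towards the disc (the jig's -x); at 0.040 to 0.041 it lies on a squared flat; end stop at 0.042. About 1.5 N of friction; stays where left. Against the round rim it stops short, at 0.028; a steady push of 5 to 10 N squares up the last few degrees of skew, as the bar is slippery
- bar_face (a point): middle of the bar's front face, which looks at the disc (towards the jig's -x); axes as the jig's. The steel bar is 156 mm long along the jig's y, 16 mm thick along x, from 22 to 38 mm above the worktop (41 mm at its ends)
- bar_tab (a point): middle of the top of the orange tab on the bar: upright, 50 mm wide along the jig's y, 10 mm thick along the jig's x, from 38 to 70 mm above the worktop; 8 mm behind the bar's front face. Push its back or pinch it
- timer: white bench timer, 64 x 66 x 20 mm, lying beside the jig; leave it alone; origin centre of its underside
- marker: white marker pen with a blue cap, 131 mm long, 17 mm thick, lying beside the jig; leave it alone; origin centre of its underside
- slide_box: flat clear-white box of cover slips, 62 x 100 x 28 mm; leave it alone; origin centre of its underside
- tape_roll: roll of yellow label tape, 62 mm across, 19 mm high; leave it alone; origin centre of its underside
- pot: sample pot with a white cap, 49 mm across, 43 mm high; leave it alone; origin centre of its underside

How it is judged:
On the way:
1. the disc has been turned so that its flat faces the bar, within 11 degrees of square (x of disc_flat in the frame of jig above 0.03 m and angle between the x axis of disc and the x axis of jig, either way round below 0.2 rad), for 0.2 s.
At the end, for the whole second after the job is handed in: the disc lies seated and flat in its nest, its flat parallel to the bar within 2.9 degrees and against it (the middle of the flat within 2.5 mm of the bar's face), everything at rest (angle between the x axis of disc and the x axis of jig, either way round below 0.05 rad and x of disc_flat in the frame of bar_face between -0.0025 and 0.0025 m and x of disc_flat in the frame of jig above 0.03 m and z of disc in the frame of jig below 0.025 m and angle between disc's own z axis and vertical below 0.04 rad and linear speed of disc below 0.01 m/s and angular speed of disc below 0.05 rad/s and velocity of joint bar between -0.005 and 0.005 m/s); the robot touches nothing.
It fails at once if the disc is lifted or tipped out of its nest (12 mm up or tilted 14 degrees) (z of disc in the frame of jig above 0.034 m or angle between disc's own z axis and vertical above 0.25 rad).
It fails at once if a thing beside the jig (timer, marker, box of cover slips, tape roll, pot) is shifted by more than 30 mm (distance of any of timer, marker, slide_box, tape_roll, pot from where it was at the start of the episode above 0.03 m).
It also fails if it takes over 56 s, if anything falls off the work surface, if the arm or the gripper's body presses on something with over 40 N, if the wrist force passes 120 N, or if a joint passes its speed limit or range.

## Working session

There is one attempt and no reset: what is moved stays moved. The work goes in short steps, Python scripts to look and compute and a tool call to move; the robot and the scene stay as the last step left them, time stands still between calls to the robot, and variables do not carry over. Pictures are saved under pics/ and viewed, at most 10 in all, crops included, and the job is handed in when it is done.

```bash
ls; mkdir -p pics
```

Run:
```python
from workcell import bot
import cv2,numpy as np
np.set_printoptions(precision=4,suppress=True)
for n in("top","side"):
    cv2.imwrite(f"pics/{n}0.png",cv2.cvtColor(bot.read_camera(n),cv2.COLOR_RGB2BGR))
    i=bot.camera_info(n);print(np.array(i["intrinsics"]),np.array(i["extrinsics"]))
s=bot.read_state();print(s,bot.hold_point_z)
```

```text
pics
workcell.py
[[380.2829   0.     282.8362]
 [  0.     380.2829 207.3997]
 [  0.       0.       1.    ]] [[-0.0132 -0.9972  0.0741  0.4564]
 [-0.9997  0.0145  0.017   0.0356]
 [-0.0181 -0.0738 -0.9971  1.2522]
 [ 0.      0.      0.      1.    ]]
[[516.1605   0.     282.1891]
 [  0.     516.1605 203.3672]
 [  0.       0.       1.    ]] [[ 0.9902 -0.1301  0.0515  0.4872]
 [-0.1394 -0.8846  0.4451 -0.5773]
 [-0.0123 -0.4479 -0.894   1.2894]
 [ 0.      0.      0.      1.    ]]
{'time': 0.1, 'q': array([-1.2219,  0.2647,  1.6053,  0.    ,  1.2737, -0.0369]), 'joint_vel': array([-0.0022, -0.0025, -0.0024, -0.0005,  0.0014, -0.0002]), 'joint_torque': array([ -0.0005, -51.671 , -36.859 ,  -0.0001,   0.0063,  -0.    ]), 'tool_pos': array([ 0.2538, -0.6247,  0.2301]), 'tcp_rot': array([-3.0813, -0.6018,  0.0005]), 'wrist_force': array([-0.3497, -0.4495,  0.3569]), 'torque': array([ 0.009 , -0.0097,  0.013 ]), 'grip_force': 0.0, 'width': 0.9989008207192979} 0.0187
```

View pics/top0.png

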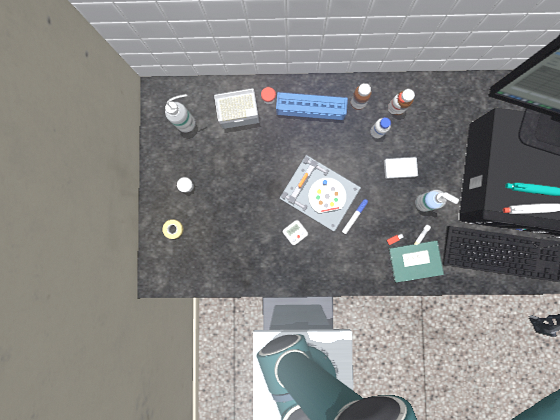

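View pics/side0.png

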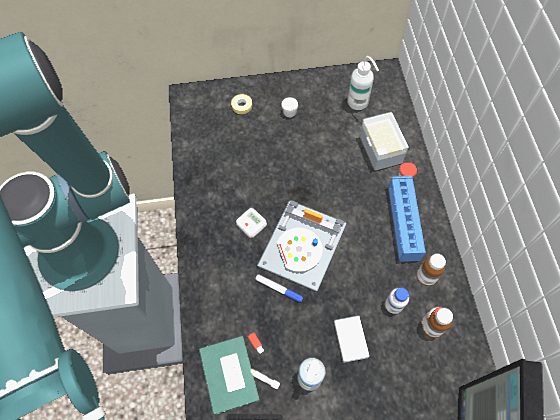

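The top view shows the jig at about (320,193), the tab at (303,180), the peg at (325,183) and the red stripe at (328,210). In the side view the tab is at (313,215), the peg at (315,242) and the stripe at (282,255). The timer and marker lie close to the jig, on the robot's side and the right. Next I'll triangulate the colours.

Create h.py:
```python
from workcell import bot
import cv2,numpy as np
np.set_printoptions(precision=4,suppress=True)
ROI={"top":(270,150,375,250),"side":(225,190,360,310)}
RNG={"orange":((8,150,150),(20,255,255)),"blue":((100,140,60),(125,255,255)),"red":((0,130,90),(5,255,255))}
def ray(n,uv):
    i=bot.camera_info(n);K=np.array(i["intrinsics"]);T=np.array(i["extrinsics"])
    d=T[:3,:3]@np.linalg.solve(K,[uv[0],uv[1],1]);return T[:3,3],d/np.linalg.norm(d)
def plane(n,uv,z):
    o,d=ray(n,uv);return o+d*(z-o[2])/d[2]
def tri(a,b):
    A=np.zeros((3,3));c=np.zeros(3)
    R=[ray("top",a),ray("side",b)]
    for o,d in R:
        P=np.eye(3)-np.outer(d,d);A+=P;c+=P@o
    x=np.linalg.solve(A,c);return x,max(np.linalg.norm((np.eye(3)-np.outer(d,d))@(x-o)) for o,d in R)
def blobs(n,im,c):
    x0,y0,x1,y1=ROI[n];h=cv2.cvtColor(im[y0:y1,x0:x1],cv2.COLOR_RGB2HSV)
    m=cv2.inRange(h,*RNG[c])
    k,l,s,ce=cv2.connectedComponentsWithStats(m)
    out=[]
    for j in range(1,k):
        if s[j,4]>=4:
            ys,xs=np.where(l==j);r=cv2.minAreaRect(np.c_[xs+x0,ys+y0].astype(np.float32))
            out.append((int(s[j,4]),ce[j]+[x0,y0],np.round(r[1],1)))
    return out
def save(n,im,f):
    x0,y0,x1,y1=ROI[n];cv2.imwrite(f,cv2.cvtColor(cv2.resize(im[y0:y1,x0:x1],None,fx=5,fy=5,interpolation=cv2.INTER_NEAREST),cv2.COLOR_RGB2BGR))
```

Run:
```python
from h import *
I={n:bot.read_camera(n) for n in ROI}
for n in ROI:
    save(n,I[n],f"pics/{n}1.png")
    for c in RNG:
        for b in blobs(n,I[n],c):print(n,c,b)
a=cv2.imread("pics/top1.png");b=cv2.imread("pics/side1.png")
h=max(a.shape[0],b.shape[0]);P=lambda x:cv2.copyMakeBorder(x,0,h-x.shape[0],0,0,0)
o=np.hstack([P(a),P(b)]);cv2.imwrite("pics/both1.png",cv2.resize(o,(800,int(o.shape[0]*800/o.shape[1])),interpolation=cv2.INTER_AREA))
```

```text
side orange (83, array([312.4096, 216.6747]), array([18.4,  5.1]))
side orange (14, array([289.5   , 241.7143]), array([3., 3.]))
side orange (15, array([303.1333, 258.4667]), array([3., 4.]))
side blue (29, array([314.8276, 241.6552]), array([4.9, 5.7]))
side blue (123, array([293.3984, 295.2358]), array([18.3,  6.3]))
side red (7, array([246., 224.]), array([2.8, 1.4]))
side red (4, array([279.75, 244.75]), array([2.2, 0.9]))
side red (5, array([281.6, 250. ]), array([4.1, 0.6]))
side red (10, array([284.5, 258.5]), array([9.5, 0.6]))
```

View pics/both1.png

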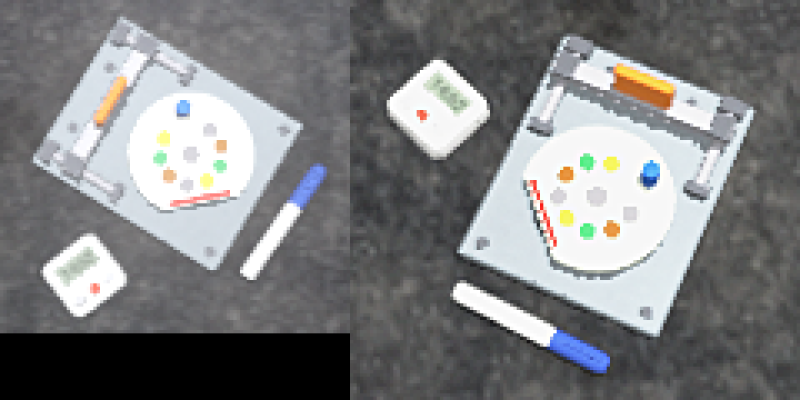

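The crops show the tab, the peg, the red stripe on the disc's lower side, and a grey spot at its centre, but the thresholds are too tight for the top view. I'll loosen them and work out the plate corners and the disc ellipse.

```bash
sed -i 's/^RNG=.*/RNG={"orange":((8,110,100),(22,255,255)),"blue":((100,110,60),(125,255,255)),"red":((0,70,90),(6,255,255))}/' h.py
```

Run:
```python
from h import *
I={n:bot.read_camera(n) for n in ROI}
for n in ROI:
    for c in RNG:
        for b in blobs(n,I[n],c):print(n,c,b)
    x0,y0,x1,y1=ROI[n];g=I[n][y0:y1,x0:x1];h=cv2.cvtColor(g,cv2.COLOR_RGB2HSV)
    m=cv2.inRange(h,(0,0,246),(180,40,255))
    cs=cv2.findContours(m,cv2.RETR_EXTERNAL,cv2.CHAIN_APPROX_NONE)[0]
    c=max(cs,key=cv2.contourArea)[:,0]+[x0,y0]
    W=np.array([plane(n,u,.03) for u in c])[:,:2].astype(np.float32)
    (cx,cy),r=cv2.minEnclosingCircle(W);print(n,"disc circ",cx,cy,r)
    ang=np.degrees(np.arctan2(W[:,1]-cy,W[:,0]-cx));d=np.hypot(W[:,0]-cx,W[:,1]-cy);o=np.argsort(ang)
    print(np.c_[ang,d*1000][o][::5].round(0).tolist())
    # plate corners
    m=cv2.inRange(h,(0,0,110),(180,70,255));m=cv2.morphologyEx(m,cv2.MORPH_OPEN,np.ones((3,3)))
    c=max(cv2.findContours(m,cv2.RETR_EXTERNAL,cv2.CHAIN_APPROX_NONE)[0],key=cv2.contourArea)
    rW=np.array([plane(n,u,.012)[:2] for u in c[:,0]+[x0,y0]],np.float32)
    print(n,"plate",cv2.minAreaRect(rW))
```

```text
top orange (40, array([302.825, 179.825]), array([ 2.8, 14.7]))
top orange (7, array([336.    , 193.2857]), array([2., 2.]))
top blue (14, array([324.5   , 181.7143]), array([3., 3.]))
top blue (61, array([362.0328, 205.2131]), array([ 4.7, 12.8]))
top red (27, array([329.7037, 209.037 ]), array([ 1.4, 17.5]))
top red (7, array([298.    , 236.2857]), array([2., 2.]))
top disc circ 0.5832930207252502 -0.08568945527076721 0.06109967455267906
[[-176.0, 40.0], [-153.0, 42.0], [-137.0, 56.0], [-130.0, 59.0], [-111.0, 59.0], [-95.0, 59.0], [-80.0, 60.0], [-63.0, 59.0], [-43.0, 59.0], [-25.0, 59.0], [-8.0, 58.0], [8.0, 58.0], [24.0, 59.0], [42.0, 60.0], [58.0, 59.0], [75.0, 59.0], [90.0, 60.0], [106.0, 60.0], [124.0, 58.0], [142.0, 58.0], [157.0, 57.0], [167.0, 44.0]]
top plate ((0.5818057060241699, -0.07886260747909546), (0.2889643609523773, 0.30943527817726135), 89.00518035888672)
side orange (98, array([312.1531, 216.5204]), array([19.3,  7.1]))
side orange (16, array([289.5625, 241.75  ]), array([4., 3.]))
side orange (18, array([302.9444, 258.2222]), array([4.2, 3.5]))
side blue (33, a
[... 160 characters left out ...]
2., 2.]))
side red (32, array([282.6562, 253.625 ]), array([20.2,  2.2]))
side disc circ 0.5840123891830444 -0.08743096888065338 0.06098797172307968
[[-180.0, 47.0], [-167.0, 41.0], [-147.0, 44.0], [-140.0, 46.0], [-136.0, 50.0], [-121.0, 58.0], [-108.0, 60.0], [-96.0, 59.0], [-83.0, 61.0], [-69.0, 58.0], [-54.0, 60.0], [-37.0, 60.0], [-23.0, 60.0], [-9.0, 61.0], [4.0, 60.0], [18.0, 60.0], [35.0, 60.0], [50.0, 59.0], [64.0, 58.0], [78.0, 59.0], [91.0, 59.0], [104.0, 60.0], [119.0, 59.0], [134.0, 59.0], [150.0, 58.0], [156.0, 48.0], [170.0, 44.0], [173.0, 44.0], [180.0, 49.0]]
side plate ((0.5983239412307739, -0.06582234799861908), (0.2146245390176773, 0.1708334982395172), 57.650047302246094)
```

Run:
```python
from h import *
C=np.array([.5837,-.0866]);D=np.degrees
for k,a,b,z in(("tab",(302.8,179.8),(312.2,216.5),.06),("peg",(324.5,181.7),(314.7,241.6),.048),("stripe",(329.7,209.0),(282.7,253.6),.027)):
    x,e=tri(a,b);print(k,x,e)
    for p in(x,plane("top",a,z),plane("side",b,z)):
        d=p[:2]-C;print("   ",p[:2],np.hypot(*d),D(np.arctan2(d[1],d[0])))
s=bot.read_state();from scipy.spatial.transform import Rotation as R
print(R.from_rotvec(s["tcp_rot"]).as_matrix())
```

```text
tab [ 0.6328 -0.0088  0.0466] 0.0005714959866896471
    [ 0.6328 -0.0088] 0.09200849322348759 57.74733402063989
    [ 0.6314 -0.0083] 0.09171962482647032 58.65946019177527
    [ 0.6307 -0.015 ] 0.08562315401515279 56.74005549616528
peg [ 0.6272 -0.0784  0.0405] 0.00020887754210413757
    [ 0.6272 -0.0784] 0.04430819465143683 10.727768967796582
    [ 0.626  -0.0777] 0.043203504894891935 11.946295714390182
    [ 0.6266 -0.0813] 0.043225134943846485 7.011710182961193
stripe [ 0.5404 -0.0944  0.0275] 0.00039120242794217735
    [ 0.5404 -0.0944] 0.04402642924566965 -169.80011180616518
    [ 0.54   -0.0945] 0.04439099653891866 -169.7921988159702
    [ 0.5408 -0.0942] 0.04358228498556619 -169.98842164924972
[[ 0.9265  0.3763 -0.0003]
 [ 0.3763 -0.9265  0.0007]
 [ 0.     -0.0008 -1.    ]]
```

The triangulated peg is 44 mm from the disc centre and the stripe is 44 mm out at z = 27 mm. The tab is on the 57.7° axis, which matches the plate edge angle. So the disc must turn clockwise by about 132°. The peg goes from 10° to −122°, on the side away from the bar.

I'll shut the fingers and travel at height.

Units first: shifts go in shares of 62.5 mm and turns go in shares of 2 pi rad. So 0.05 m is 0.8, -0.036 m is -0.576.

>>> {"name": "shift_gripper", "arguments": {"motion": [[[0.8, -0.576, 0], 0], [[0.8, -0.576, 0], 0], [[0.8, -0.576, 0], 0], [[0.8, -0.576, 0], 0], [[0.8, -0.576, 0], 0]], "jaw": 0.0, "force": 30}}

```text
time: 0.92
tool_pos: [0.4187, -0.3628, 0.2315]
tcp_rot: [3.083, 0.602, 0.001]
wrist_force: [0.4, -0.3, 0.6]
width: 0.005
grip_force: 0.0
```

>>> {"name": "shift_gripper", "arguments": {"motion": [[[0.8, -0.576, 0], 0], [[0.8, -0.576, 0], 0], [[0.8, -0.576, 0], 0], [[0.8, -0.576, 0], 0], [[0.8, -0.576, 0], 0]]}}

```text
time: 1.55
tool_pos: [0.5827, -0.1019, 0.2316]
tcp_rot: [3.083, 0.602, 0.001]
wrist_force: [1.8, -0.9, 0.6]
width: 0.002
grip_force: 0.0
```

>>> {"name": "shift_gripper", "arguments": {"motion": [[[0, 0, 0.16], -0.0286], [[0, 0, 0.16], -0.0286], [[0, 0, 0.16], -0.0286], [[0, 0, 0.16], -0.0286], [[0, 0, 0.16], -0.0286]]}}

```text
time: 2.17
tool_pos: [0.5818, -0.1036, 0.181]
tcp_rot: [2.509, 1.891, 0.0]
wrist_force: [1.0, -1.0, -0.1]
width: 0.003
grip_force: 0.0
```

In the tool's units: 0.024 m is 0.384, 0.02 m is 0.32, -0.15 rad / 6.2832 = -0.0239.

>>> {"name": "shift_gripper", "arguments": {"motion": [[[0, 0, 0.32], -0.0239], [[0, 0, 0.32], -0.0239], [[0, 0, 0.16], -0.0239], [[0.384, 0.384, 0], 0], [[0.384, 0.384, 0], 0]]}}

```text
time: 2.8
tool_pos: [0.6214, -0.0482, 0.131]
tcp_rot: [-2.032, -2.396, 0.0]
wrist_force: [1.1, 0.3, -0.7]
width: 0.007
grip_force: 0.0
```

>>> {"name": "shift_gripper", "arguments": {"motion": [[[0, 0, 0.48], 0], [[0, 0, 0.48], 0], [[0, 0, 0.16], 0], [[0, 0, 0], 0]]}}

```text
time: 3.3
tool_pos: [0.6207, -0.0485, 0.0607]
tcp_rot: [-2.03, -2.396, 0.001]
wrist_force: [0.3, -0.2, 0.2]
width: -0.0
grip_force: 0.0
```

In the tool's units: 0.016 m is 0.256, -0.006 m is -0.096.

>>> {"name": "shift_gripper", "arguments": {"motion": [[[0, 0, 0.256], 0], [[-0.096, 0, 0], 0], [[-0.096, 0, 0], 0], [[0, 0, 0], 0]]}}

```text
time: 3.8
tool_pos: [0.6239, -0.0611, 0.0459]
tcp_rot: [2.031, 2.395, 0.001]
wrist_force: [0.2, 0.1, -0.7]
width: 0.003
grip_force: 0.0
```

>>> {"name": "shift_gripper", "arguments": {"motion": [[[-0.128, 0.048, 0], 0.0286], [[-0.128, 0.048, 0], 0.0286], [[-0.128, 0.048, 0], 0.0286], [[0, 0, 0], 0]]}}

```text
time: 4.3
tool_pos: [0.6322, -0.0847, 0.0457]
tcp_rot: [2.595, 1.769, 0.001]
wrist_force: [0.7, 1.3, -0.4]
width: 0.0
grip_force: 0.0
```

Run:
```python
from h import *
I={n:bot.read_camera(n) for n in ROI}
for n in I:save(n,I[n],f"pics/{n}2.png")
for n in ROI:
    for b in blobs(n,I[n],"red"):print(n,b)
```

```text
top (6, array([298.1667, 236.1667]), array([2.1, 1.4]))
side (8, array([246.125, 223.875]), array([2., 2.]))
side (46, array([282.7609, 245.6522]), array([ 2.7, 20.6]))
```

View pics/side2.png

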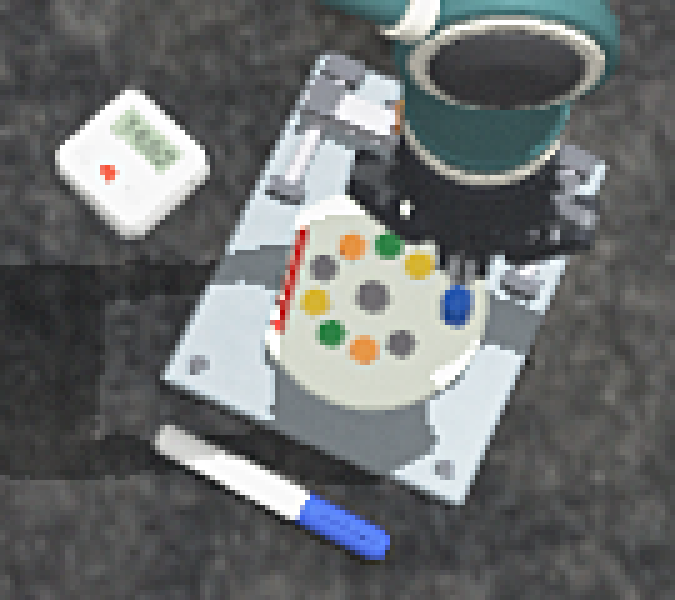

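The fingers are pushing the peg (pixel 457,305 in the crop) and the stripe is turning clockwise, at about −30° so far. The arc radius holds at 48 mm, so I'll continue.

In the tool's units: -0.008 m is -0.128, 0.003 m is 0.048, 0.18 rad / 6.2832 = 0.0286.

>>> {"name": "shift_gripper", "arguments": {"motion": [[[-0.128, 0.048, 0], 0.0286], [[-0.128, 0.048, 0], 0.0286], [[-0.128, 0.048, 0], 0.0286], [[-0.128, 0.048, 0], 0.0286], [[0, 0, 0], 0]]}}

```text
time: 5.03
tool_pos: [0.622, -0.1163, 0.0453]
tcp_rot: [-3.052, -0.745, 0.0]
wrist_force: [0.5, -0.3, 0.2]
width: 0.002
grip_force: 0.0
```

>>> {"name": "shift_gripper", "arguments": {"motion": [[[-0.128, 0.048, 0], 0.0286], [[-0.128, 0.048, 0], 0.0286], [[-0.128, 0.048, 0], 0.0286], [[-0.128, 0.048, 0], 0.0286], [[0, 0, 0], 0]]}}

```text
time: 5.65
tool_pos: [0.5937, -0.1338, 0.0453]
tcp_rot: [-3.119, 0.374, 0.001]
wrist_force: [-0.6, -0.6, 0.5]
width: 0.001
grip_force: 0.0
```

Add to h.py:
```python
def stripe():
    C=np.array([.5837,-.0866])
    for n in ROI:
        im=bot.read_camera(n)
        for b in blobs(n,im,"red"):
            if b[0]>10:
                p=plane(n,b[1],.027)[:2]-C;print(n,b[0],b[2],np.hypot(*p),np.degrees(np.arctan2(p[1],p[0])))
        save(n,im,f"pics/{n}_last.png")
```

```bash
python3 -c "
from h import *
stripe()"
```

```text
top 13 [ 1.6 10. ] 0.04473810652479217 66.37160106883158
```

In the tool's units: -0.05 m is -0.8, 0.01 m is 0.16, 0.18 rad / 6.2832 = 0.0286.

>>> {"name": "shift_gripper", "arguments": {"motion": [[[-0.128, 0.048, 0], 0.0286], [[-0.128, 0.048, 0], 0.0286], [[0, 0, 0], 0], [[0.16, 0, 0], 0], [[0, 0, -0.8], 0]]}}

```text
time: 6.38
tool_pos: [0.5828, -0.1398, 0.0912]
tcp_rot: [3.001, -0.929, -0.014]
wrist_force: [-0.2, 0.4, -0.5]
width: 0.004
grip_force: 0.0
```

>>> {"name": "shift_gripper", "arguments": {"motion": [[[0, 0, -0.96], 0], [[0.8, 0.32, -0.8], 0], [[0.8, 0.32, 0], 0], [[0.8, 0.32, 0], 0], [[0, 0, 0], 0]]}}

```text
time: 7.0
tool_pos: [0.6722, -0.272, 0.197]
tcp_rot: [2.999, -0.934, 0.002]
wrist_force: [-0.4, 0.3, 0.1]
width: 0.0
grip_force: 0.0
```

```bash
python3 -c "
from h import *
stripe()"
```

```text
(no output)
```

View pics/side_last.png

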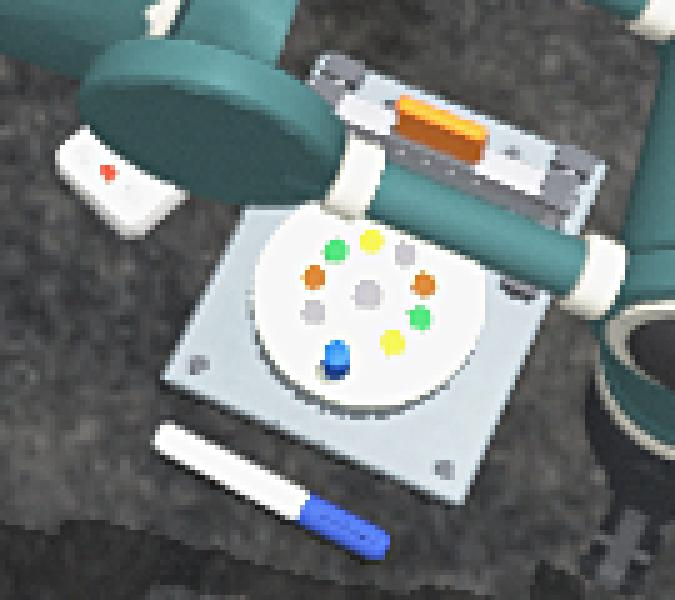

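The peg is at crop (337,360), on the side away from the bar, and the arm hides the flat. I'll measure the peg's bearing.

```bash
python3 -c "
from h import *
I={n:bot.read_camera(n) for n in ROI};C=np.array([.5837,-.0866])
for n in I:
    for c in ('blue','red'):
        for b in blobs(n,I[n],c):
            p=plane(n,b[1],.0405 if c=='blue' else .027)[:2]-C;print(n,c,b,np.hypot(*p),np.degrees(np.arctan2(p[1],p[0])))
"
```

```text
top blue (13, array([339.3846, 202.6154]), array([3., 3.])) 0.04505434898956516 -123.16442188904867
top blue (61, array([362.0328, 205.2131]), array([ 4.7, 12.8])) 0.11461695666835606 -107.26337264176392
top red (4, array([318. , 184.5]), array([0.4, 3.6])) 0.046048787547405004 37.73564457927623
top red (9, array([314.2222, 190.4444]), array([1.3, 5.8])) 0.04427123662909587 67.09292932977343
top red (6, array([298.1667, 236.1667]), array([2.1, 1.4])) 0.16078661807231845 143.73410941866618
side blue (35, array([291.8286, 261.3429]), array([7., 5.])) 0.0437787693154757 -122.16899041697444
side blue (124, array([293.3468, 295.1774]), array([18.3,  6.7])) 0.12981927220565362 -104.59826393523733
side red (8, array([246.125, 223.875]), array([2., 2.])) 0.15712274322052358 144.67622148191182
```

The disc is within about 1° of square. Next I'll take the gripper over the tab, half open.

In the tool's units: -0.0396 m is -0.6336, -0.0364 m is -0.5824.

>>> {"name": "shift_gripper", "arguments": {"motion": [[[-0.5824, -0.6336, 0], 0], [[-0.5824, -0.6336, 0], 0], [[-0.5824, -0.6336, 0], 0], [[-0.5824, -0.6336, 0], 0], [[-0.5824, -0.6336, 0], 0]], "jaw": 0.5, "force": 20}}

```text
time: 7.82
tool_pos: [0.6316, 0.0009, 0.1984]
tcp_rot: [-3.0, 0.931, -0.001]
wrist_force: [0.6, -0.5, -0.5]
width: 0.504
grip_force: 0.0
```

>>> {"name": "shift_gripper", "arguments": {"motion": [[[0, 0, 0.48], -0.0064], [[0, 0, 0.48], 0], [[0, 0, 0], 0]]}}

```text
time: 8.2
tool_pos: [0.6296, -0.0004, 0.1353]
tcp_rot: [3.017, -0.87, -0.009]
wrist_force: [0.4, -0.7, -0.1]
width: 0.498
grip_force: 0.0
```

In the tool's units: 0.03 m is 0.48, 0.02 m is 0.32.

>>> {"name": "shift_gripper", "arguments": {"motion": [[[0.112, 0.016, 0.32], 0], [[0, 0, 0.48], 0], [[0, 0, 0.48], 0], [[0, 0, 0.128], 0], [[0, 0, 0], 0]]}}

```text
time: 8.82
tool_pos: [0.6385, -0.0067, 0.0498]
tcp_rot: [3.017, -0.875, -0.0]
wrist_force: [0.9, -0.5, -0.4]
width: 0.5
grip_force: 0.0
```

>>> {"name": "shift_gripper", "arguments": {"motion": [[[0, 0, 0], 0], [[0, 0, 0], 0], [[0, 0, 0], 0], [[0, 0, 0], 0]], "jaw": 0.0, "force": 20}}

```text
time: 9.32
tool_pos: [0.6389, -0.0078, 0.0517]
tcp_rot: [3.016, -0.873, 0.003]
wrist_force: [-3.0, -5.6, 4.4]
width: 0.113
grip_force: 22.8
```

The tab is gripped (9.6 mm, as it should be). Now I'll slide it toward the disc.

In the tool's units: 0.008 m is 0.128, 0.006 m is 0.096.

>>> {"name": "shift_gripper", "arguments": {"motion": [[[0, 0.128, 0], 0], [[0, 0.128, 0], 0], [[0, 0.128, 0], 0], [[0, 0.096, 0], 0], [[0, 0, 0], 0]]}}

```text
time: 9.95
tool_pos: [0.6232, -0.0328, 0.0517]
tcp_rot: [-3.017, 0.875, -0.005]
wrist_force: [-0.5, -1.6, 6.9]
width: 0.113
grip_force: 23.2
```

>>> {"name": "shift_gripper", "arguments": {"motion": [[[0, 0.064, 0], 0], [[0, 0.032, 0], 0], [[0, 0.032, 0], 0], [[0, 0, 0], 0]]}}

```text
time: 10.45
tool_pos: [0.6193, -0.039, 0.0517]
tcp_rot: [-3.017, 0.874, -0.005]
wrist_force: [-0.2, 0.5, 6.3]
width: 0.114
grip_force: 23.1
```

In the tool's units: 0.002 m is 0.032, 0.001 m is 0.016.

>>> {"name": "shift_gripper", "arguments": {"motion": [[[0, 0.032, 0], 0], [[0, 0.016, 0], 0], [[0, 0.016, 0], 0], [[0, 0, 0], 0]]}}

```text
time: 10.95
tool_pos: [0.6173, -0.0422, 0.0517]
tcp_rot: [-3.016, 0.874, -0.006]
wrist_force: [0.7, 1.1, 5.9]
width: 0.112
grip_force: 23.1
```

>>> {"name": "shift_gripper", "arguments": {"motion": [[[0, 0.016, 0], 0], [[0, 0, 0], 0], [[0, 0, 0], 0]]}}

```text
time: 11.32
tool_pos: [0.617, -0.0427, 0.0516]
tcp_rot: [-3.016, 0.874, -0.006]
wrist_force: [2.5, 2.0, 5.2]
width: 0.111
grip_force: 23.1
```

In the tool's units: 0.001 m is 0.016.

>>> {"name": "shift_gripper", "arguments": {"motion": [[[0, 0.016, 0], 0], [[0, 0.016, 0], 0], [[0, 0, 0], 0], [[0, 0, 0], 0]]}}

```text
time: 11.82
tool_pos: [0.6169, -0.0429, 0.0517]
tcp_rot: [-3.013, 0.874, -0.008]
wrist_force: [4.9, 7.1, 3.3]
width: 0.112
grip_force: 22.8
```

It stopped at about 41 mm of travel with 8.6 N of push. I'll hold briefly, open, rise straight up, move clear and check.

>>> {"name": "shift_gripper", "arguments": {"motion": [[[0, 0, 0], 0], [[0, 0, 0], 0], [[0, 0, 0], 0], [[0, 0, 0], 0]]}}

```text
time: 12.32
tool_pos: [0.6169, -0.0429, 0.0517]
tcp_rot: [-3.013, 0.874, -0.008]
wrist_force: [5.1, 7.4, 3.4]
width: 0.112
grip_force: 22.8
```

>>> {"name": "shift_gripper", "arguments": {"motion": [[[0, 0, 0], 0], [[0, 0, 0], 0], [[0, 0, 0], 0]], "jaw": 0.5}}

```text
time: 12.7
tool_pos: [0.6134, -0.0448, 0.0493]
tcp_rot: [3.017, -0.875, -0.002]
wrist_force: [0.3, 0.8, 0.6]
width: 0.501
grip_force: 0.0
```

>>> {"name": "shift_gripper", "arguments": {"motion": [[[0, 0, -0.48], 0], [[0, 0, -0.8], 0], [[0, 0, -0.96], 0], [[0.8, -0.48, -0.32], 0], [[0.8, -0.48, 0], 0]]}}

```text
time: 13.32
tool_pos: [0.7335, -0.0479, 0.2147]
tcp_rot: [-3.016, 0.875, -0.011]
wrist_force: [0.4, -0.9, 0.1]
width: 0.5
grip_force: 0.0
```

>>> {"name": "shift_gripper", "arguments": {"motion": [[[0.8, -0.48, 0], 0], [[0.8, -0.48, 0], 0], [[0.8, -0.48, 0], 0], [[0.8, -0.48, 0], 0], [[0, 0, 0], 0]]}}

```text
time: 13.95
tool_pos: [0.9659, -0.0532, 0.1978]
tcp_rot: [3.015, -0.874, -0.014]
wrist_force: [-1.0, 0.2, -1.5]
width: 0.499
grip_force: 0.0
```

```bash
python3 -c "
from h import *
stripe()
I={n:bot.read_camera(n) for n in ROI};C=np.array([.5837,-.0866])
for n in I:
    for c in ('blue','orange'):
        for b in blobs(n,I[n],c):
            p=plane(n,b[1],.0405 if c=='blue' else .0466)[:2]-C;print(n,c,b,np.hypot(*p),np.degrees(np.arctan2(p[1],p[0])))
"
```

```text
side 43 [21.5  1.9] 0.04323552721896794 56.77205132586615
top blue (75, array([362.1067, 205.1867]), array([ 5.3, 13.9])) 0.11481916990449745 -107.18968869198113
side blue (39, array([291.4615, 261.3077]), array([7., 5.])) 0.04408136251198515 -123.33599959488127
side blue (125, array([293.36 , 295.216]), array([18.5,  6.8])) 0.12991351271508886 -104.57930530764152
side orange (140, array([307.3643, 227.5643]), array([19.1,  7.6])) 0.05684135629321826 57.37642553560278
side orange (25, array([287.6 , 245.04]), array([4., 5.])) 0.028641929131317276 166.90599891343174
side orange (23, array([309.7826, 246.913 ]), array([4., 5.])) 0.028871478894751258 -13.872349083190512
```

View pics/side_last.png

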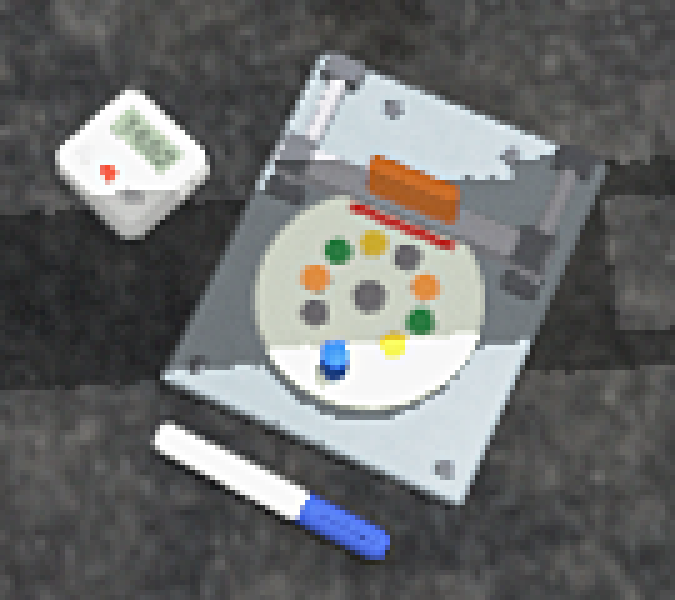

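View pics/top_last.png

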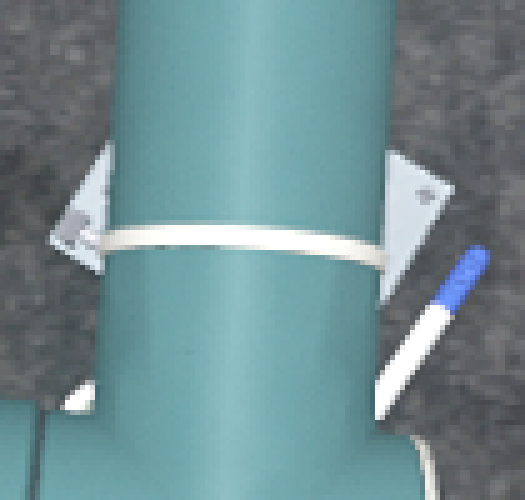

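In the side view the stripe, crop (352,208) to (453,245), lies parallel along the bar's front edge, with the disc seated. The timer and marker are unmoved and the robot is clear.

>>> {"name": "shift_gripper", "arguments": {"motion": [[[0, 0, 0], 0], [[0, 0, 0], 0]]}}

```text
time: 14.4
tool_pos: [0.9634, -0.0528, 0.2138]
tcp_rot: [-3.017, 0.874, -0.005]
wrist_force: [1.3, -0.2, 0.3]
width: 0.501
grip_force: 0.0
```

```bash
python3 -c "
from workcell import bot
print(bot.finish_job())"
```

```text
the job is handed in; nothing more can be done
None
```

I turned the disc square to the bar (within about 1° by the side camera), slid the bar up flush against the flat, and handed the job in at about 14 s; no verdict came back.

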